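# Pop open the sample port of the bench reader

### The job

Open the sample port of the small white bench reader: with closed fingertips press the ribbed front edge of its large hatch down once, without forcing it, until the push-push latch lets go, then take the fingers away so that the hatch pops up, and make sure it stays standing open by itself. A second full press would latch it shut again. Leave the small square battery hatch beside it shut, do not shift or lift the reader, and leave the timer, the dropper bottle and the marker pen where they are.

Things in the scene. Friction and masses are not known exactly. Their poses are not given: they have to be found in the camera images.
- reader: loose white bench reader on rubber feet, 2.5 kg, 150 mm deep (its x), 200 wide (y), deck 76 high. Origin at the centre of its underside; x points to its back (away from the robot at yaw 0), y to its left. Large grey hatch (sample port): left part of the front half of its top; small square grey hatch (battery): right front corner; dark display and three keys on the rear deck
- sample_hatch_press (a point): point to press on the large hatch: on its top face, mid-width, 15 mm in from its free front edge; moves with the hatch. Hatch 86 mm front to back, 118 wide, 8 thick, hinged along its rear edge, 71 mm behind this point; shut, its top is 78 mm above the table. In the reader's frame, shut: (-0.059, 0.030, 0.078)
- sample_hatch (a joint): large hatch angle, rad: 0 latched shut, about 1.15 popped open (free edge then 155 mm above table). About 3.5 N at its front sinks it 4.5 mm (-0.065) to a firm stop, where the latch lets go; it stays down while pressed and, as the fingers rise, springs up within 1 s, free edge going up and back. A second full press latches it shut for good; a press short of the stop changes nothing
- battery_hatch_press (a point): point on the top face of the small square battery hatch (50 x 48 mm, same 78 mm height, same latch), 15 mm in from its front edge. Not to be pressed. In the reader's frame, shut: x -0.059, y -0.067, z 0.078.
- battery_hatch (a joint): angle of the small hatch, rad: 0 shut and latched, about 1.15 open, negative while pressed in. Must stay shut.
- timer: loose white bench timer with a display and three buttons, 40 x 68 x 59 mm high; origin at the centre of its underside. Bystander.
- dropper: loose small white dropper bottle with a pointed cap, standing, 26 mm across, 80 mm high; origin at the centre of its underside. Bystander.
- marker: loose white marker pen with a red cap lying on the table in front of the reader, 135 mm long (its y), 17 mm thick; origin at the centre of its underside. Bystander.

How it is judged:
By the outcome, as a careful person would: the job done as asked, in the order asked, and still so for the second after the job is handed in, with the robot touching nothing.
It also fails if it takes over 38 s, if anything falls off the work surface, if the arm or the gripper's body presses on something with over 40 N, if the wrist force passes 120 N, or if a joint passes its speed limit or range.

### The arm

A 6-joint arm with a two-finger parallel gripper is mounted at the origin on a cart in front of the work surface, level with it; the furniture and walls round the work are solid. World frame = base frame: x ahead of the robot, y to its left, z up, the work surface at z = 0. Lengths are in mm, angles in degrees, forces in N, time in s.
With the tool pointing down it reaches from about 350 to 850 mm from the base axis. Payload 8.1 kg.
Tool frame: the origin (TCP) lies at the very end of the fingers, on their centre line; the grasp point (between the pads) lies 19 mm behind it; z points along the fingers, y is the line along which they close (so a half turn about z gives the same grasp; the last joint's range is limited). The gripper opens to 85 mm and grips with 20 to 120 N. Pads are 22 mm wide; open, the fingers measure 114 mm over their backs; the gripper's body (76 mm by 85 mm) begins 54 mm behind the grasp point. The pads swing forward as they close: fully open they stand 13 mm farther back than shut.
Start: joints at [-71.413, 7.471, 85.268, -0, 87.261, -4.893], TCP at [239.075, -550.316, 231.292] pointing down, gripper open.
Joint ranges: [-169.43, 169.43], [-51.17, 129.36], [1.28, 143.12], [-76.62, 256.62], [0, 156.53], [-152.29, 152.29]. Speed limits (degrees/s): [136.94, 136.94, 159.86, 180, 180, 180].

### API

Orientations are given as [roll, pitch, yaw] about the fixed x, y, z axes, in that order (R = Rz(yaw) Ry(pitch) Rx(roll)).
In Python, from bench import sense, eyes, job, models gives the robot as it stands. The module is installed in compiled form; this text tells all that it offers.
- The arm moves only by the tool apply_moves, never from a script. Its argument "rows" is a list of rows, each a list of 6 numbers: the shift along the tool's x, y, z in mm, then the turn, a rotation vector about the tool's x, y, z in rad. In form: [[dx, dy, dz, rx, ry, rz], ...]. A call has exactly 5 rows; each row shifts and turns the commanded pose from where the row before left it, along the tool's axes as they then stand; what a row does not reach is not made up. A row lasts 1/8 s, in which the tool goes at most 62.5 mm and 10.7 degrees, less where a joint would pass 70% of its speed; a pose out of reach is approached as far as the arm can. A call is refused whole if a number of a shift passes 62.5 or a number of a turn 0.188, either way. A call with a gripper value outside its range is refused whole. "fingers" is the finger opening in mm, from 0 to 85.4, set as the call begins (left out, the last holds). The fingers move at their own pace and stop on an object; "grip_force" is the grip in N (left out, the last holds). Time passes only in rows, so rows that do not move let the fingers close, or fill a call up. It gives the time, the measured TCP pose, the force, the opening and the grip force at its end, in the units of the state.
- sense(): the state, without advancing time (a new reading comes with each control period).
- eyes.snapshot(name): name is "side" or "top" or "wrist"; returns (picture, depth): 400x640x3 uint8, red, green, blue; 400x640 float32, mm along the optical axis (not along the pixel's ray), 0 where there is no reading.
- eyes.get_calibration(name): a dict with "intrinsics" (3x3 intrinsics, pixels), "D" ([k1, k2, p1, p2, k3] as OpenCV has them; the pictures are not rectified), "R" (3x3) and "t" (3): a world point X has camera coordinates R X + t; the wrist camera has in their place "mount" (4x4, takes a point from camera to tool coordinates, whose origin is the TCP and whose axes are the flange's). Camera axes: x right, y down, z forward; pixel columns grow to the right and rows downward; lengths in mm; the calibration is good to about 2 mm. A picture is of the moment at which its call begins: read the wrist's pose just before it. get_calibration takes no time and is no camera call.
- job.hand_in(): hands the job in; it is judged then, once.
Trained networks look in the newest picture that a camera, given by its name, has taken for a name from the list of things; names that differ only in an ending like _2 or _b are one class to them, and where a whole thing is asked for, a point or a joint stands for the part that bears it (a point fixed in the world has none). Each returns a list of dicts, best first, with "confidence" (0 to 1); they miss things now and then, are a little off and sometimes report something else, mostly with a low value. They report only what shows in the picture. A call takes as long as a camera call.
- models.boxes_of(name, camera): "xyz" ([x, y, z] in mm, in world coordinates, good to about 4 mm: the middle of the surface that is visible of it).
- models.cut_out(name, camera): "pixels" (400x640 bool, what is visible of it).
- models.place_of(name, camera): "xyz" ([x, y, z] in mm, in world coordinates, good to about 4 mm: a listed point, or the origin of a listed thing).
The state is a dict: "time": time; "joint_pos": joint angles; "qd": joint speeds; "joint_efforts": joint torques, N m; "tool_pos": TCP position; "tcp_rot": TCP orientation; "ft_force": force on the tool from outside, world axes, zero at the start; "wrist_torque": the same for the moment, N m; "finger_gap": finger opening in mm; "grip_force": force on a finger pad.
Only numpy, scipy, OpenCV 4.12 (cv2) and the standard library are available. Lean on these libraries where they do the work, as an engineer would, in place of code of your own. Each camera call takes 0.05 s, during which the arm holds its last target. There are 200 camera calls.

## Working session

There is one attempt and no reset: what is moved stays moved. The work goes in short steps, Python scripts to look and compute and a tool call to move; the robot and the scene stay as the last step left them, time stands still between calls to the robot, and variables do not carry over. Pictures are saved under pics/ and viewed, at most 10 in all, crops included, and the job is handed in when it is done.

Besides the shell and the picture viewer there is one more tool, called after "Request:" as name(argument=value, ...), one argument or row to a line, values as JSON. apply_moves: Moves the arm, as the interface text tells. Its arguments: {"type":"object","properties":{"rows":{"type":"array"},"fingers":{"type":"number"},"grip_force":{"type":"number"}},"required":["rows"]}

```bash
mkdir -p pics; python3 - <<'E'
from bench import sense, eyes, job, models
import cv2
s=sense();print(s['time'],s['tool_pos'],s['tcp_rot'],s['ft_force'],s['finger_gap'])
for c in ('top','side'):
    p,d=eyes.snapshot(c);cv2.imwrite(f'pics/{c}0.png',p[:,:,::-1])
    for n in ('reader','sample_hatch_press','battery_hatch_press','timer','dropper','marker'):
        print(c,n,[(x['confidence'],x['xyz']) for x in models.place_of(n,c)[:2]])
E
```

```text
0.0 [ 238.90924058 -549.77219348  230.21737446] [-1.79891321e+02 -9.60671813e-03  2.34822816e+01] [-0.2561599  -1.21938465 -0.07790713] 85.16440816213985
top reader [(0.86, [573.9, -120.0, 0.2])]
top sample_hatch_press [(0.62, [523.0, -75.5, 72.7])]
top battery_hatch_press [(0.66, [501.2, -176.1, 76.5])]
top timer [(0.77, [458.1, 301.5, -1.0])]
top dropper [(0.74, [578.1, -117.3, -1.1]), (0.69, [426.3, 203.0, 5.9])]
top marker [(0.66, [379.3, -101.6, 3.5])]
side reader [(0.92, [569.6, -118.3, 4.7])]
side sample_hatch_press [(0.79, [522.7, -73.5, 81.6])]
side battery_hatch_press [(0.48, [498.6, -172.6, 77.8])]
side timer [(0.96, [458.6, 297.7, 0.1])]
side dropper [(0.82, [426.2, 203.4, -2.4])]
side marker [(0.69, [380.8, -102.4, -0.5])]
```

View pics/top0.png

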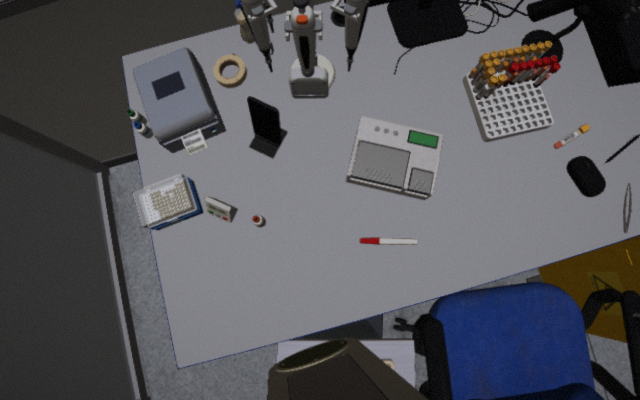

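View pics/side0.png

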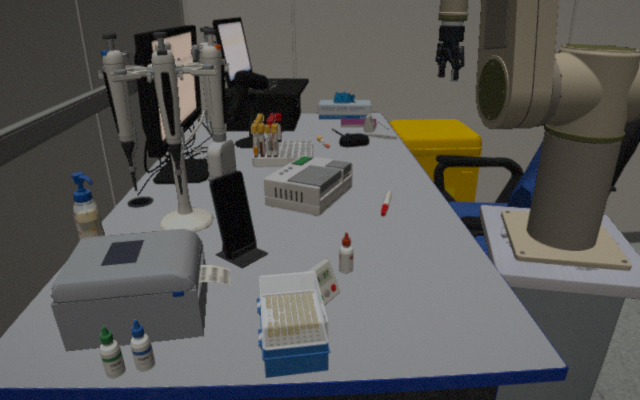

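The top view shows the reader at about (395,155), its sample hatch at (378,165), the battery hatch at (422,180) and the marker at (388,240). The side view agrees. The networks put the reader at (571,-119) with yaw ≈ -13°, and the press point at about (521,-76). I'm closing the fingers and going above it.

Request:
apply_moves(
  rows=[
    [45,-32,0,0,0,0],
    [45,-32,0,0,0,0],
    [45,-32,0,0,0,0],
    [45,-32,0,0,0,0],
    [45,-32,0,0,0,0],
  ],
  fingers=0,
  grip_force=20,
)

```text
time: 1.32
tool_pos: [382.4, -312.4, 231.5]
tcp_rot: [180.0, -0.0, 23.5]
ft_force: [0.1, -0.3, -0.6]
finger_gap: -0.0
grip_force: 0.0
```

Request:
apply_moves(
  rows=[
    [45,-32,0,0,0,0],
    [45,-32,0,0,0,0],
    [45,-32,0,0,0,0],
    [45,-32,0,0,0,0],
    [0,0,0,0,0,0.16],
  ],
)

```text
time: 1.95
tool_pos: [497.2, -121.3, 231.4]
tcp_rot: [-180.0, -0.0, 14.4]
ft_force: [-0.2, -0.2, 0.3]
finger_gap: -0.0
grip_force: 0.0
```

Request:
apply_moves(
  rows=[
    [0,0,0,0,0,0.16],
    [0,0,0,0,0,0.16],
    [0,0,0,0,0,0.16],
    [0,0,0,0,0,0],
    [0,0,0,0,0,0],
  ],
)

```text
time: 2.58
tool_pos: [495.8, -124.8, 231.4]
tcp_rot: [180.0, -0.0, -13.0]
ft_force: [-0.3, -0.7, 0.6]
finger_gap: 0.0
grip_force: 0.0
```

```bash
python3 - <<'E'
from bench import sense, eyes, job, models
import cv2
s=sense();print(s['time'],s['tool_pos'],s['tcp_rot'],s['ft_force'],s['finger_gap'])
c='wrist'
p,d=eyes.snapshot(c);cv2.imwrite(f'pics/{c}1.png',p[:,:,::-1])
for n in ('sample_hatch_press','battery_hatch_press','reader'):
    print(c,n,[(x['confidence'],x['xyz']) for x in models.place_of(n,c)[:2]])
E
```

```text
2.575 [ 495.7958657  -124.83221354  231.36416054] [ 1.79999293e+02 -6.25100216e-03 -1.29885534e+01] [-0.30701522 -0.70628731  0.57811294] 0.003964460186620143
wrist sample_hatch_press [(0.79, [524.8, -79.3, 79.9]), (0.43, [427.9, 205.2, 1.1])]
wrist battery_hatch_press [(0.65, [501.7, -173.6, 80.6])]
wrist reader [(0.86, [577.6, -124.4, 1.1])]
```

View pics/wrist1.png

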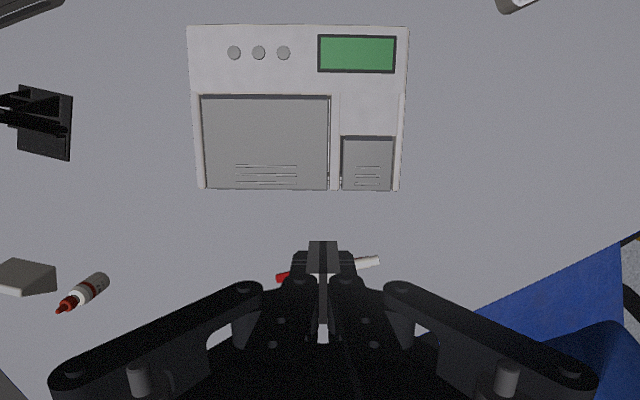

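The wrist view shows the reader square to the tool. The large hatch has corners at (201,96), (330,96), (329,189) and (204,188), with its ribs at (266,174), and the battery hatch is at (368,163). I'll project these onto z = 78 with the calibration.

```bash
python3 - <<'E'
from bench import sense, eyes
import cv2, numpy as np
from scipy.spatial.transform import Rotation as Ro
s=sense();k=eyes.get_calibration('wrist');M=k['mount']
T=np.eye(4);T[:3,:3]=Ro.from_euler('xyz',s['tcp_rot'],degrees=True).as_matrix();T[:3,3]=s['tool_pos']
W=T@np.array(M)
uv=np.array([[201,96],[330,96],[329,189],[204,188],[266,174],[342,189],[392,189]],float)
n=cv2.undistortPoints(uv[:,None],np.array(k['intrinsics']),np.array(k['D']))[:,0]
P=[]
for a in n:
    r=W[:3,:3]@[*a,1];P.append(W[:3,3]+r*(78-W[2,3])/r[2])
P=np.array(P);print(P.round(1))
mid=(P[2]+P[3])/2; back=(P[0]+P[1])/2; u=(back-mid)/np.linalg.norm(back-mid)
print('w',np.linalg.norm(P[2]-P[3]),'d',np.linalg.norm(back-mid),'yaw',np.degrees(np.arctan2(u[1],u[0])),'press',mid+15*u)
for x,y in [(523,-77),tuple((mid+15*u)[:2])]:
    print(T[:3,:3].T@(np.array([x,y,100])-T[:3,3]))
E
```

```text
[[ 607.9  -37.1   78. ]
 [ 580.2 -151.6   78. ]
 [ 496.5 -131.5   78. ]
 [ 525.5  -12.7   78. ]
 [ 524.7  -75.8   78. ]
 [ 493.7 -143.8   78. ]
 [ 482.6 -191.2   78. ]]
w 122.21655548163945 d 85.96407968764589 yaw -14.978537397235044 press [525.49347285 -75.9949643   78.        ]
[ 15.63372726 -52.77237986 131.31280716]
[ 17.83409975 -54.31700426 131.31292124]
```

Request:
apply_moves(
  rows=[
    [8,-27,20,0,0,0],
    [7,-27,30,0,0,0],
    [0,0,40,0,0,0],
    [0,0,30,0,0,0],
    [0,0,18,0,0,0],
  ],
)

```text
time: 3.4
tool_pos: [521.8, -75.3, 91.4]
tcp_rot: [-180.0, 0.1, -13.1]
ft_force: [0.6, 0.0, -0.8]
finger_gap: -0.3
grip_force: 0.0
```

Request:
apply_moves(
  rows=[
    [0,0,3,0,0,0],
    [0,0,3,0,0,0],
    [0,0,2,0,0,0],
    [0,0,0,0,0,0],
    [0,0,0,0,0,0],
  ],
)

```text
time: 4.03
tool_pos: [523.1, -75.8, 85.8]
tcp_rot: [180.0, -0.0, -13.2]
ft_force: [-0.9, 0.4, -0.2]
finger_gap: -0.1
grip_force: 0.0
```

Request:
apply_moves(
  rows=[
    [0,0,2,0,0,0],
    [0,0,2,0,0,0],
    [0,0,2,0,0,0],
    [0,0,1,0,0,0],
    [0,0,1,0,0,0],
  ],
)

```text
time: 4.65
tool_pos: [522.6, -75.6, 77.3]
tcp_rot: [-180.0, 0.0, -13.2]
ft_force: [-1.8, 0.3, 1.1]
finger_gap: 0.2
grip_force: 1.1
```

Request:
apply_moves(
  rows=[
    [0,0,0.5,0,0,0],
    [0,0,0.5,0,0,0],
    [0,0,0.5,0,0,0],
    [0,0,0,0,0,0],
    [0,0,0,0,0,0],
  ],
)

```text
time: 5.28
tool_pos: [522.7, -75.6, 75.8]
tcp_rot: [-180.0, 0.0, -13.2]
ft_force: [-1.0, 0.8, 1.5]
finger_gap: -0.0
grip_force: 0.7
```

Request:
apply_moves(
  rows=[
    [0,0,0.5,0,0,0],
    [0,0,0.5,0,0,0],
    [0,0,0.5,0,0,0],
    [0,0,0,0,0,0],
    [0,0,0,0,0,0],
  ],
)

```text
time: 5.9
tool_pos: [522.8, -75.7, 74.6]
tcp_rot: [180.0, -0.0, -13.2]
ft_force: [-2.8, 0.4, 4.5]
finger_gap: 0.2
grip_force: 2.6
```

Request:
apply_moves(
  rows=[
    [0,0,0.4,0,0,0],
    [0,0,0.4,0,0,0],
    [0,0,0,0,0,0],
    [0,0,0,0,0,0],
    [0,0,0,0,0,0],
  ],
)

```text
time: 6.52
tool_pos: [522.7, -75.6, 73.9]
tcp_rot: [180.0, 0.0, -13.2]
ft_force: [-2.8, 0.7, 6.3]
finger_gap: 0.1
grip_force: 2.9
```

Request:
apply_moves(
  rows=[
    [0,0,0.4,0,0,0],
    [0,0,0.4,0,0,0],
    [0,0,0,0,0,0],
    [0,0,0,0,0,0],
    [0,0,0,0,0,0],
  ],
)

```text
time: 7.15
tool_pos: [522.7, -75.6, 73.2]
tcp_rot: [180.0, 0.0, -13.2]
ft_force: [-3.9, 1.3, 7.1]
finger_gap: -0.2
grip_force: 3.4
```

Request:
apply_moves(
  rows=[
    [0,0,0.4,0,0,0],
    [0,0,0.4,0,0,0],
    [0,0,0,0,0,0],
    [0,0,0,0,0,0],
    [0,0,0,0,0,0],
  ],
)

```text
time: 7.78
tool_pos: [522.8, -75.6, 72.7]
tcp_rot: [180.0, -0.0, -13.2]
ft_force: [-5.2, 1.2, 9.8]
finger_gap: 0.1
grip_force: 5.2
```

Request:
apply_moves(
  rows=[
    [0,0,0.5,0,0,0],
    [0,0,0.5,0,0,0],
    [0,0,0,0,0,0],
    [0,0,0,0,0,0],
    [0,0,0,0,0,0],
  ],
)

```text
time: 8.4
tool_pos: [522.9, -75.7, 72.5]
tcp_rot: [180.0, -0.0, -13.2]
ft_force: [-8.5, 1.7, 16.0]
finger_gap: -0.2
grip_force: 8.6
```

The firm stop is reached: the last 1 mm commanded moved the tip only 0.2 mm and the force rose to 16 N. I'm releasing up and away toward the robot.

Request:
apply_moves(
  rows=[
    [0,0,-6,0,0,0],
    [-20,0,-40,0,0,0],
    [-25,0,-50,0,0,0],
    [-25,0,-50,0,0,0],
    [-20,0,-30,0,0,0],
  ],
)

```text
time: 9.02
tool_pos: [435.2, -55.2, 249.8]
tcp_rot: [180.0, -0.2, -13.2]
ft_force: [0.4, 0.1, -0.1]
finger_gap: -0.1
grip_force: 0.0
```

Request:
apply_moves(
  rows=[
    [0,0,0,0,0,0],
    [0,0,0,0,0,0],
    [0,0,0,0,0,0],
    [0,0,0,0,0,0],
    [0,0,0,0,0,0],
  ],
)

```text
time: 9.65
tool_pos: [435.0, -55.1, 246.2]
tcp_rot: [-180.0, 0.1, -13.2]
ft_force: [-0.6, 0.8, -0.9]
finger_gap: 0.4
grip_force: 0.0
```

```bash
python3 - <<'E'
from bench import sense, eyes, job, models
import cv2
s=sense();print(s['time'],s['tool_pos'],s['tcp_rot'],s['ft_force'])
for c in ('side','wrist'):
    p,d=eyes.snapshot(c)
    if c=='side': p=cv2.resize(p[120:240,220:420],None,fx=4,fy=4)
    cv2.imwrite(f'pics/{c}2.png',p[:,:,::-1])
    for n in ('sample_hatch_press','battery_hatch_press','reader','marker'):
        print(c,n,[(x['confidence'],x['xyz']) for x in models.place_of(n,c)[:1]])
E
```

```text
9.65 [434.96892394 -55.08606788 246.18529027] [-1.79999674e+02  7.72283063e-02 -1.31903178e+01] [-0.59026902  0.81923329 -0.88874256]
side sample_hatch_press [(0.89, [568.3, -89.8, 143.4])]
side battery_hatch_press [(0.74, [498.9, -172.8, 78.9])]
side reader [(0.88, [571.2, -120.1, 5.3])]
side marker [(0.6, [381.5, -104.5, -0.7])]
wrist sample_hatch_press [(0.66, [568.6, -89.1, 140.1])]
wrist battery_hatch_press [(0.85, [502.1, -173.9, 80.7])]
wrist reader [(0.74, [575.6, -121.6, 0.1])]
wrist marker []
```

View pics/side2.png

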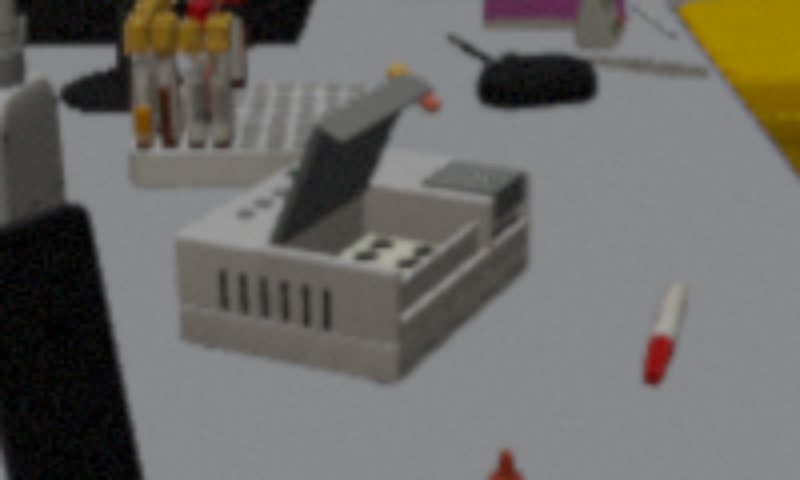

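View pics/wrist2.png

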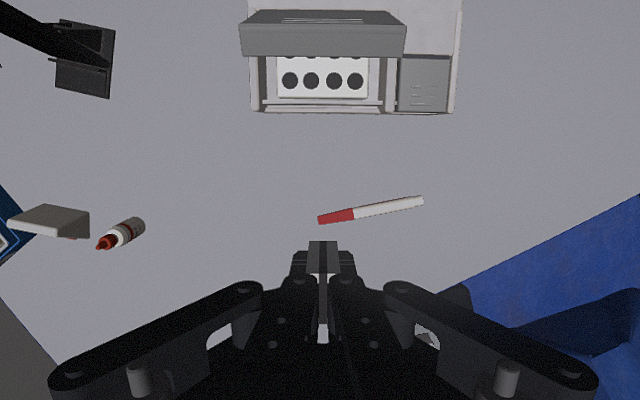

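Both views show the sample hatch standing open (side crop at about (350,150), wrist view at (322,35)) with the wells visible. The battery hatch is flush at (423,82) in the wrist view, and the reader and marker haven't moved. I'll wait briefly and check that the hatch stays up.

Request:
apply_moves(
  rows=[
    [0,0,0,0,0,0],
    [0,0,0,0,0,0],
    [0,0,0,0,0,0],
    [0,0,0,0,0,0],
    [0,0,0,0,0,0],
  ],
)

```text
time: 10.78
tool_pos: [435.1, -55.1, 246.9]
tcp_rot: [180.0, 0.0, -13.2]
ft_force: [0.3, -0.2, -0.6]
finger_gap: 0.0
grip_force: 0.0
```

Request:
apply_moves(
  rows=[
    [0,0,0,0,0,0],
    [0,0,0,0,0,0],
    [0,0,0,0,0,0],
    [0,0,0,0,0,0],
    [0,0,0,0,0,0],
  ],
)

```text
time: 11.4
tool_pos: [435.1, -55.1, 246.9]
tcp_rot: [-180.0, -0.0, -13.2]
ft_force: [-0.4, 0.2, -0.2]
finger_gap: -0.2
grip_force: 0.0
```

```bash
python3 - <<'E'
from bench import sense, eyes, job, models
eyes.snapshot('side')
r=models.place_of('sample_hatch_press','side');b=models.place_of('battery_hatch_press','side')
print(sense()['time'],r[:1],b[:1])
if r and r[0]['xyz'][2]>130: print(job.hand_in())
E
```

```text
11.55 [{'xyz': [569.5, -86.2, 142.8], 'confidence': 0.63}] [{'xyz': [502.6, -169.8, 78.5], 'confidence': 0.57}]
the job is handed in; nothing more can be done
None
```

The sample hatch opened with a single press (about 16 N at the stop) and was still standing open on its own about 2 s later; the battery hatch stayed shut, the reader and marker measured unmoved, the arm never went near the timer or dropper, and the job was handed in at 11.6 s.

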